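Weigh a shoe last on the sprung hook

ROBOT

A 6-joint arm with a two-finger parallel gripper is mounted at the origin on the work surface. World frame = base frame: x ahead of the robot, y to its left, z up, the work surface at z = 0. Lengths are in m, angles in rad, forces in N, time in s.
With the tool pointing down it reaches from about 0.225 to 0.725 m from the base axis. Payload 3.1 kg.
Tool frame: the origin (TCP) lies at the very end of the fingers, on their centre line; the grasp point (between the pads) lies 19 mm behind it (bot.hold_point_z is the distance from the TCP to the grasp point, in m); z points along the fingers, y is the direction in which the jaws open and shut (so a half turn about z gives the same grasp; the last joint's range is limited). The gripper opens to 85 mm and grips with 20 to 120 N. Pads are 22 mm wide; open, the fingers measure 114 mm over their backs; the gripper's body (76 mm by 85 mm) begins 54 mm behind the grasp point. The pads swing forward as they close: fully open they stand 13 mm farther back than shut.
Start: joints at [1.107, 0.048, 0.099, 1.622, 0, 1.443], TCP at [0.173, 0.496, 0.231] pointing down, gripper open.
Joint ranges: [-2.91, 2.91], [-0.99, 1.94], [-1.21, 1.42], [-2.12, 2.29], [-1.49, 1.47], [-3.14, 3.14]. Speed limits (rad/s): [2.79, 2.79, 3.14, 3.14, 3.14, 3.14].

INTERFACE

Orientations are given as a rotation vector (axis times angle).
In Python, from station import bot gives the robot as it stands.
- The arm moves only by the tool carry_out, never from a script. Its arguments are lists of equal length, an entry for each row: "gripper": the opening in per cent of the stroke, from 0 (shut) to 100 (fully open); "xyz": the shift along the world's x, y, z in m, a list of three; "turn": the turn about the world's z in rad. A call has 1 to 10 rows; each row shifts and turns the commanded pose from where the row before left it; what a row does not reach is not made up. A row lasts 1/8 s, in which the tool goes at most 62.5 mm and 10.7 degrees, less where a joint would pass 70% of its speed; a pose out of reach is approached as far as the arm can. A call is refused whole if a number of a shift passes 0.0625 or a number of a turn 0.188, either way. A call with a gripper value outside its range is refused whole. The fingers move at their own pace and stop on an object; the grip force is fixed at half the most. Time passes only in rows, so rows that do not move let the fingers close. It gives the time, the measured TCP pose, the force and the opening at its end, in the units of the state.
- bot.sense(): the state, without advancing time (a new reading comes with each control period).
- bot.read_camera(name): name is "scene" or "side" or "wrist"; returns a dict with "image" (384x512x3 uint8, blue, green, red), "depth" (384x512 float32, m along the optical axis (not along the pixel's ray), 0 where there is no reading), "intrinsics" (3x3 intrinsics, pixels), "R" (3x3) and "t" (3): a world point X has camera coordinates R X + t. Camera axes: x right, y down, z forward; pixel columns grow to the right and rows downward; lengths in m; the calibration is good to about 2 mm. A picture is of the moment at which its call begins.
- bot.hand_in(): hands the job in, once; it reports no verdict.
The state is a dict: "t": time; "qpos": joint angles; "joint_velocities": joint speeds; "tau": joint torques, N m; "position": TCP position; "tcp_rot": TCP orientation; "contact_force": force on the tool from outside, world axes, zero at the start; "moment": the same for the moment, N m; "gripper_width": finger opening in m.
Only numpy, scipy, OpenCV 4.12 (cv2) and the standard library are available. Lean on these libraries where they do the work, as an engineer would, in place of code of your own. Each camera call takes 0.05 s, during which the arm holds its last target.

TASK

Hang the green shoe last with the orange grip by its steel bail in the dip of the spring balance's hook, easing its weight on gently so that the hook neither drops nor springs back when you let go, and without jamming the last against the hook or pulling the pointer down to the red mark. Let go, wait until the hook has stopped bobbing, and then press the red hold button on the read-out box all the way down to keep the reading. Leave the last hanging quietly, and leave everything else on the bench where it is.

Things in the scene. Friction and masses are not known exactly. Their poses are not given: they have to be found in the camera images.
- last_knob (a point): Centre of the orange grip (24 mm along x, 18 along y, 45 high) on top of the bail of the green child's shoe last to be weighed, 138.5 mm above its sole. Take it from above by the 24 mm width, so that the gripper's wide side will lie across the hook, clear of the column. x runs along the last, toe to +x, z up. Its weight lies below the grip and differs every time: 0.2 to 0.85 kg.
- last_bail (a point): Middle of the underside of the steel bail's top bar, 28.5 mm under the grip's centre; this rests on the hook. The bail (6 mm bar) is an upright window in the last's x-z plane, inside 18 mm wide at the top, 55 mm at the foot, 46 mm high; the hook passes through it along the last's y axis.
- last: The green last itself, standing sole down on the bench: 180 mm long (x), 57 mm wide, 64 mm high without the bail. Origin under its middle, below the grip.
- hook_seat (a point): Top of the 8 mm hook bar at the bottom of its dip, where the bail belongs; moves with the hook; 241 mm above the bench unloaded. Its x axis points along the hook from the dip back to the column; the hook points obliquely to the robot and its left. The bar rises 8 mm from the dip towards the column; at the free end it stops 25 mm before the dip in an upturned tip 18 mm higher than the dip.
- scale: Spring balance: blue column 50 x 50 mm, 286 mm tall over the bench, its front face 95 mm behind the hook's dip, on a dark foot 14 mm thick that reaches 150 mm to the front. Origin under the column's centre, axes as the hook's. White faces with a slot, ticks and a red mark. It stands fixed.
- hook (a joint): How far the sprung hook has sunk, m; 0 unloaded, end of travel 0.105. It starts to sink at 1.0 N and then sinks 11 mm for each further newton (90 N/m), so the last lowers it by 10 to 82 mm, depending on its weight. Lightly damped: it bobs for a second or two if let go unevenly, and a jolt (over 0.08 m/s) spoils the weighing. The red mark is at 0.092.
- hold_top (a point): Top centre of the red round hold button (28 mm across) on the grey read-out box (70 x 90 x 30 mm). It is pressed straight down.
- hold (a joint): Travel of the hold button, m: 0 up, 0.006 fully down, which takes about 5 N; it springs back.
- other_knob (a point): Centre of the blue grip of a like black shoe last that stays where it is; same size and axes as the green one.
- jar: Amber glue jar with orange cap, 60 mm across, 85 mm high; origin under its centre. Stays.
- can: Blue drinks can, 66 mm across, 115 mm high; origin under its centre. Stays.
- tub: White tub with green cap, 68 mm across, 60 mm high; origin under its centre. Stays.
- hammer: Hammer lying flat, 260 mm long along its x axis, about 30 mm high. Stays.
- bare_last: Black shoe last without a grip, 180 mm long, 59 mm wide, 64 mm high; origin under its middle. Stays.
Mind the look-alikes: they are no part of the job. Leave any purple or yellow look-alike of the part that bears hold_top alone. Of the things that look like the last, the largest one is meant.

How it is judged:
By the outcome, as a careful person would: the job done as asked, in the order asked, and still so for the second after the job is handed in, with the robot touching nothing.
It also fails if it takes over 72 s, if anything falls off the work surface, if the arm or the gripper's body presses on something with over 40 N, if the wrist force passes 120 N, or if a joint passes its speed limit or range.

## Working session

There is one attempt and no reset: what is moved stays moved. The work goes in short steps, Python scripts to look and compute and a tool call to move; the robot and the scene stay as the last step left them, time stands still between calls to the robot, and variables do not carry over. Pictures are saved under pics/ and viewed, and the job is handed in when it is done.

Besides the shell and the picture viewer there is one more tool, called after "Call:" as a command line: name --pt "numbers of a row" for each row, then --argument value for the rest. carry_out: Moves the arm, as the interface text tells. Its arguments: {"type":"object","properties":{"gripper":{"type":"array"},"xyz":{"type":"array"},"turn":{"type":"array"}},"required":["gripper","xyz","turn"]}

```bash
ls; mkdir -p pics; python3 - <<'E'
from station import bot
import cv2,pickle
s=bot.sense();print(s)
d={}
for n in("scene","side","wrist"):
    c=bot.read_camera(n);d[n]=c;cv2.imwrite(f"pics/{n}0.png",c["image"]);print(n,c["intrinsics"].tolist(),(-c["R"].T@c["t"]).round(3),c["R"].round(3).tolist())
pickle.dump(d,open("c0.pkl","wb"))
E
```

```text
pics
{'t': 0.0, 'qpos': array([ 1.10720345e+00,  4.87149705e-02,  9.75897922e-02,  1.62199557e+00,
       -1.18136366e-07,  1.44296137e+00]), 'joint_velocities': array([-0.00080405, -0.00104192, -0.00055366,  0.00117205,  0.00059769,
        0.00093245]), 'tau': array([-9.27109213e-04, -3.38779449e+01,  3.20016146e+01,  2.01088039e-02,
       -1.87175046e-04, -2.11871225e-06]), 'position': array([0.17273339, 0.49512329, 0.23013174]), 'tcp_rot': array([-0.52481995, -3.09675657,  0.00349201]), 'contact_force': array([-0.06166616,  0.05355267, -1.0179452 ]), 'moment': array([ 0.01026233, -0.05998299, -0.01949975]), 'gripper_width': 0.0853945771908494}
scene [[424.50390538538267, 0.0, 255.99018503158516], [0.0, 424.50390538538267, 192.126509452233], [0.0, 0.0, 1.0]] [1.054 0.539 1.417] [[-0.731, 0.682, 0.013], [0.579, 0.63, -0.518], [-0.361, -0.371, -0.856]]
side [[374.53409020480586, 0.0, 251.05951764794312], [0.0, 374.53409020480586, 189.18615810393646], [0.0, 0.0, 1.0]] [-0.167  0.817  0.794] [[-0.78, -0.625, -0.01], [-0.303, 0.393, -0.868], [0.547, -0.674, -0.496]]
wrist [[265.46074221827087, 0.0, 255.40976780542988], [0.0, 265.46074221827087, 192.44386513743174], [0.0, 0.0, 1.0]] [0.102 0.519 0.372] [[0.33, 0.944, -0.003], [0.905, -0.315, 0.287], [0.27, -0.097, -0.958]]
```

View pics/scene0.png

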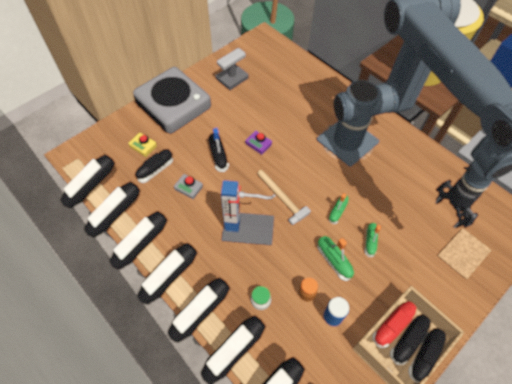

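View pics/side0.png

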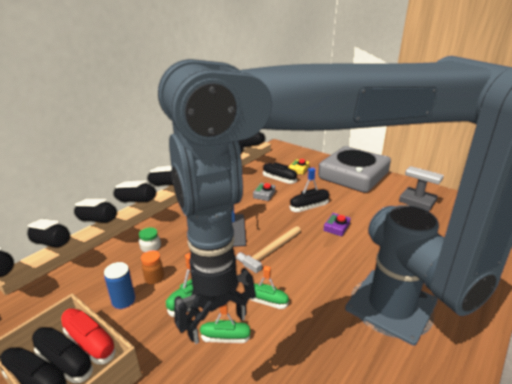

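View pics/wrist0.png

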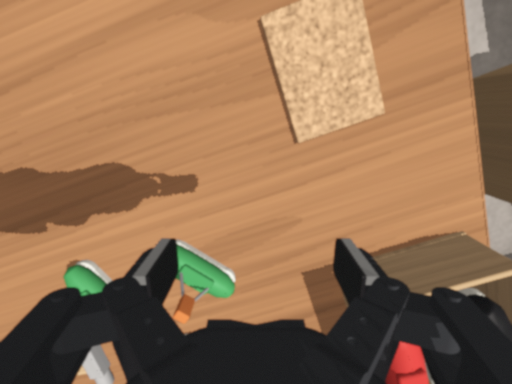

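The scene view shows three green lasts: (336,257), which is the largest, and smaller ones at (340,209) and (372,240). It also shows black lasts at (218,150) with the blue grip and at (155,165) bare. The button boxes are grey (188,186), yellow (143,143) and purple (259,142). I take the last at (336,257) and the grey box, and check both in a close crop.

```bash
cat > h.py <<'E'
import numpy as np,cv2,pickle
def back(c,uv,d):
    K=c["intrinsics"];p=np.array([(uv[0]-K[0,2])/K[0,0],(uv[1]-K[1,2])/K[1,1],1.])*d
    return c["R"].T@(p-c["t"])
def cloud(c):
    K=c["intrinsics"];v,u=np.mgrid[0:384,0:512];d=c["depth"]
    P=np.stack([(u-K[0,2])/K[0,0]*d,(v-K[1,2])/K[1,1]*d,d],-1)
    return (P-c["t"])@c["R"]
def plane(c,uv,z):
    o=-c["R"].T@c["t"];r=back(c,uv,1.)-o
    return o+r*(z-o[2])/r[2]
def proj(c,X):
    p=c["R"]@np.asarray(X)+c["t"];p=c["intrinsics"]@p;return p[:2]/p[2]
def crop(c,x0,y0,x1,y1,k,fn):
    cv2.imwrite(fn,cv2.resize(c["image"][y0:y1,x0:x1],None,fx=k,fy=k,interpolation=cv2.INTER_CUBIC))
E
python3 - <<'E'
from h import *
d=pickle.load(open("c0.pkl","rb"));c=d["scene"]
crop(c,160,120,400,290,3.3,"pics/crop1.png")
X=cloud(c);hsv=cv2.cvtColor(c["image"],cv2.COLOR_BGR2HSV)
for nm,lo,hi in(("green",(45,90,40),(80,255,255)),("orange",(5,170,150),(14,255,255)),("blue",(105,120,60),(125,255,255)),("red",(0,170,90),(4,255,255))):
    m=cv2.inRange(hsv,lo,hi);n,l,st,ce=cv2.connectedComponentsWithStats(m)
    for i in range(1,n):
        if st[i,4]<6: continue
        P=X[(l==i)&(c["depth"]>0)]
        print(nm,ce[i].round(1),st[i,4],np.median(P,0).round(3),P[:,2].max().round(3) if len(P) else 0)
E
```

```text
green [261.7   4.6] 9 [-0.661 -1.21  -0.295] -0.29
green [266.1  11.3] 36 [-0.64  -1.147 -0.3  ] -0.29
green [244.6  28.4] 8 [-0.434 -1.128 -0.309] -0.296
green [288.2  31.5] 31 [-0.63  -0.937 -0.321] -0.3
green [138.2 145. ] 15 [ 0.669 -0.55   0.031] 0.039
green [337.7 210.1] 199 [0.307 0.205 0.039] 0.053
green [371.2 239. ] 257 [0.307 0.364 0.04 ] 0.104
green [335.6 256.6] 603 [0.455 0.324 0.054] 0.125
green [260.4 294.5] 242 [0.736 0.246 0.06 ] 0.068
orange [342.  197.6] 8 [0.293 0.199 0.116] 0.122
orange [377.1 228.5] 11 [0.299 0.361 0.115] 0.122
orange [341.6 243.6] 29 [0.452 0.324 0.16 ] 0.167
orange [306.2 290.4] 86 [0.625 0.342 0.082] 0.09
blue [504.6  59.1] 571 [-1.009  0.174 -0.046] 0.027
blue [215.1 134.4] 41 [ 0.457 -0.303  0.148] 0.166
blue [229.3 188.3] 174 [ 0.629 -0.019  0.286] 0.294
blue [231.5 226.6] 84 [ 0.641 -0.003  0.058] 0.087
blue [331.2 318.4] 122 [0.63  0.457 0.074] 0.11
red [260.2 136.3] 30 [ 0.281 -0.238  0.05 ] 0.057
red [143.1 138.5] 32 [ 0.642 -0.548  0.05 ] 0.059
red [189.  180.1] 40 [ 0.629 -0.265  0.05 ] 0.056
red [396.2 321.9] 767 [0.505 0.599 0.114] 0.13
```

View pics/crop1.png

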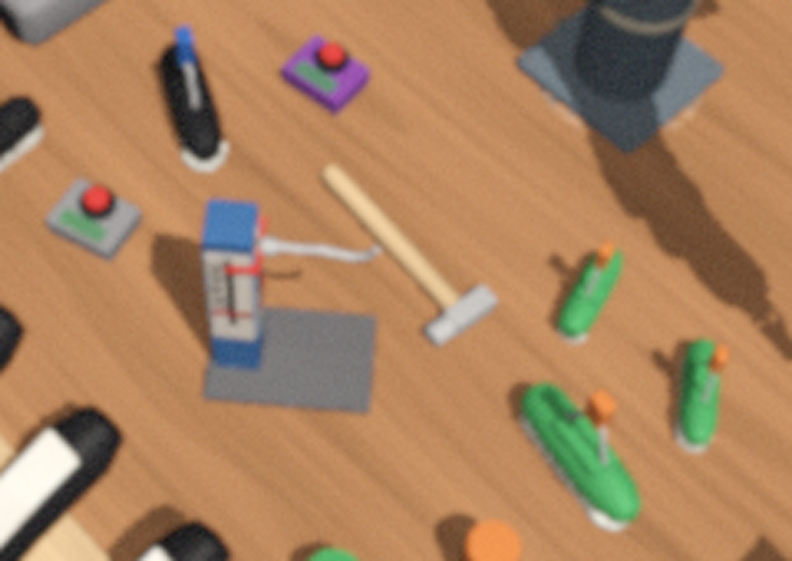

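```bash
python3 - <<'E'
from h import *
d=pickle.load(open("c0.pkl","rb"));c=d["scene"];X=cloud(c)
f=lambda p:(160+p[0]/3.3,120+p[1]/3.3)
for p in((378,315),(368,410),(205,398)): print("foot",plane(c,f(p),.014).round(4))
for p in((212,201),(260,202),(256,248),(204,247)): print("top",plane(c,f(p),.286).round(4))
for p,z in(((270,246),.249),((366,256),.241),((378,249),.26)): print("hook",plane(c,f(p),z-.004).round(4))
print("button",plane(c,(189,180.1),.045).round(4))
# last axis
hsv=cv2.cvtColor(c["image"],cv2.COLOR_BGR2HSV)
m=cv2.inRange(hsv,(45,90,40),(80,255,255));n,l,st,ce=cv2.connectedComponentsWithStats(m)
i=l[257,336];P=X[l==i];P=P[(P[:,2]>.02)&(P[:,2]<.09)]
mu=P[:,:2].mean(0);w,v=np.linalg.eigh(np.cov((P[:,:2]-mu).T));print(mu,v[:,1],np.degrees(np.arctan2(v[1,1],v[0,1])))
q=(P[:,:2]-mu)@v[:,1];print(q.min(),q.max())
E
```

```text
foot [0.48   0.0527 0.014 ]
foot [0.5698 0.1291 0.014 ]
foot [ 0.691 -0.002  0.014]
top [ 0.6221 -0.0491  0.286 ]
top [ 0.589  -0.0172  0.286 ]
top [0.6259 0.0185 0.286 ]
top [ 0.6611 -0.0153  0.286 ]
hook [0.5988 0.0071 0.245 ]
hook [0.5343 0.0754 0.237 ]
hook [0.5287 0.0851 0.256 ]
button [ 0.6271 -0.2685  0.045 ]
[0.45369945 0.32328349] [0.15820297 0.98740661] 80.89739464302421
-0.08823726939259038 0.08143946614386476
```

Call:
carry_out --gripper '[100,100,100,100,100,100,100,100]' --pt "0.04 -0.0245 0.01" --pt "0.04 -0.0245 0.01" --pt "0.04 -0.0245 0.01" --pt "0.04 -0.0245 0" --pt "0.04 -0.0245 0" --pt "0.04 -0.0245 0" --pt "0.038 -0.024 0" --pt "0 0 0" --turn '[0,0,0,0,0,0,0,0]'

```text
t: 1.15
position: [0.4531, 0.3226, 0.26]
tcp_rot: [-0.532, -3.095, 0.002]
contact_force: [-1.1, 0.7, -0.1]
gripper_width: 0.0857
```

```bash
python3 - <<'E'
from h import *
from station import bot
d={}
for n in("scene","side","wrist"):
    c=bot.read_camera(n);d[n]=c;cv2.imwrite(f"pics/{n}1.png",c["image"])
s=bot.sense();print(s["t"],s["position"],s["tcp_rot"],s["contact_force"])
pickle.dump(d,open("c1.pkl","wb"));print(proj(d["wrist"],s["position"]),proj(d["wrist"],[.452,.324,.16]),proj(d["wrist"],[.54,.072,.24]))
E
```

```text
1.3 [0.45033693 0.32489037 0.26101979] [-5.24411671e-01 -3.09631578e+00  3.75429324e-04] [ 0.01836832 -0.39432256  0.57818277]
[258.01484115 243.38211817] [256.84224483 195.58631553] [ 11.2610402  410.45386986]
```

View pics/wrist1.png

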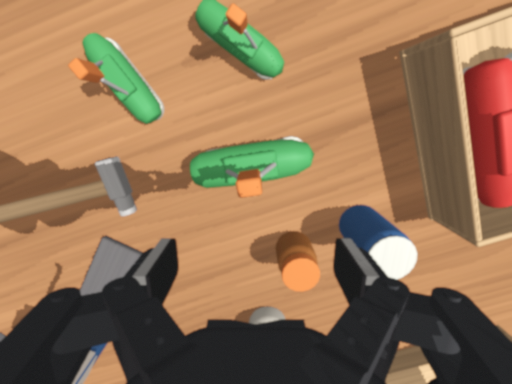

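View pics/side1.png

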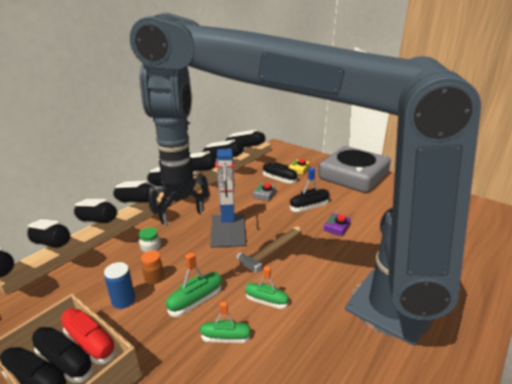

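The wrist view shows the large last at (250,162) with its grip at (249,183). The side view shows the hook and column at (226,185).

```bash
python3 - <<'E'
from h import *
d=pickle.load(open("c1.pkl","rb"))
for n,near in(("wrist",(249,183)),("side",(191,260)),("scene",(341,243))):
    c=d[n];X=cloud(c);hsv=cv2.cvtColor(c["image"],cv2.COLOR_BGR2HSV)
    m=cv2.inRange(hsv,(4,150,110),(16,255,255));k,l,st,ce=cv2.connectedComponentsWithStats(m)
    i=1+np.argmin([np.hypot(*(ce[j]-near)) for j in range(1,k)])
    P=X[l==i]; print(n,ce[i],st[i],np.median(P,0).round(4),np.percentile(P[:,2],[5,95]).round(3),"top pts",P[P[:,2]>.155].mean(0).round(4), plane(c,ce[i],.1385).round(4))
    if n!="side":
        T=P[P[:,2]>.156][:,:2];print("toprect",cv2.minAreaRect(T.astype(np.float32)*1000))
    g=cv2.inRange(hsv,(45,90,30),(80,255,255));k,l,st,ce=cv2.connectedComponentsWithStats(g)
    nb=(near[0],near[1]+14) if n!="wrist" else (250,160)
    i=1+np.argmin([np.hypot(*(ce[j]-nb))+1000*(st[j,4]<150) for j in range(1,k)])
    P=X[l==i];P=P[(P[:,2]>.01)&(P[:,2]<.07)][:,:2];r=cv2.minAreaRect(P.astype(np.float32)*1000);print(" green",st[i],r, "pca",end=" ")
    mu=P.mean(0);w,v=np.linalg.eigh(np.cov((P-mu).T));print(mu.round(4),np.degrees(np.arctan2(v[1,1],v[0,1])))
c=d["side"];crop(c,190,140,270,260,5,"pics/crop2.png");crop(d["scene"],170,160,320,260,5,"pics/crop3.png");crop(d["wrist"],180,120,330,220,5,"pics/crop4.png")
E
```

```text
wrist [248.70051635 183.5989673 ] [236 170  26  27 581] [0.4382 0.3202 0.1596] [0.13  0.161] top pts [0.4408 0.3197 0.1609] [0.4434 0.3182 0.1385]
toprect ((413.6588439941406, 326.6969909667969), (23.877626419067383, 75.6139144897461), 75.01993560791016)
 green [ 190  140  124   47 3751] ((440.32733154296875, 321.32403564453125), (170.67401123046875, 52.0927619934082), 79.16661071777344) pca [0.4357 0.3206] 78.76978499850225
side [199.33333333 191.        ] [198 190   4   3   9] [ 0.8759 -0.1206 -0.0029] [-0.005 -0.002] top pts [nan nan nan] [0.691  0.047  0.1385]
 green [ 166  273   56   37 1060] ((438.17926025390625, 325.21002197265625), (169.9542694091797, 50.75196075439453), 77.63883209228516) pca [0.4323 0.3335] 77.16126732485087
scene [341.68115942 242.7826087 ] [338 238   9  11  69] [0.4494 0.3196 0.1571] [0.    0.165] top pts [0.447  0.3201 0.1615] [0.4392 0.3184 0.1385]
toprect ((446.7362365722656, 318.97198486328125), (23.730417251586914, 17.001548767089844), 72.80203247070312)
 green [318 236  36  41 597] ((448.3476257324219, 321.02001953125), (168.81637573242188, 52.63527297973633), 81.6370849609375) pca [0.4538 0.3229] 80.86191372125865<stdin>:7: RuntimeWarning: Mean of empty slice.
  ret = um.true_divide(
```

View pics/crop2.png

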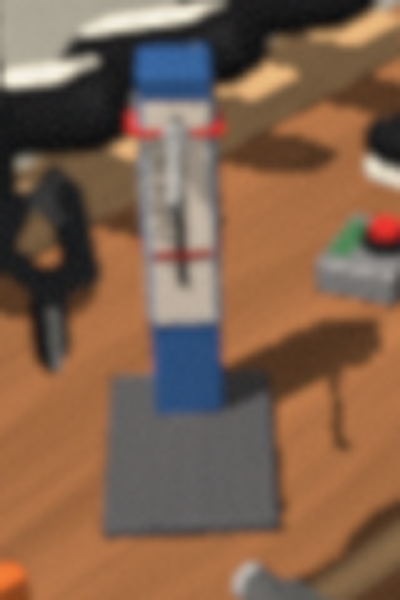

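View pics/crop3.png

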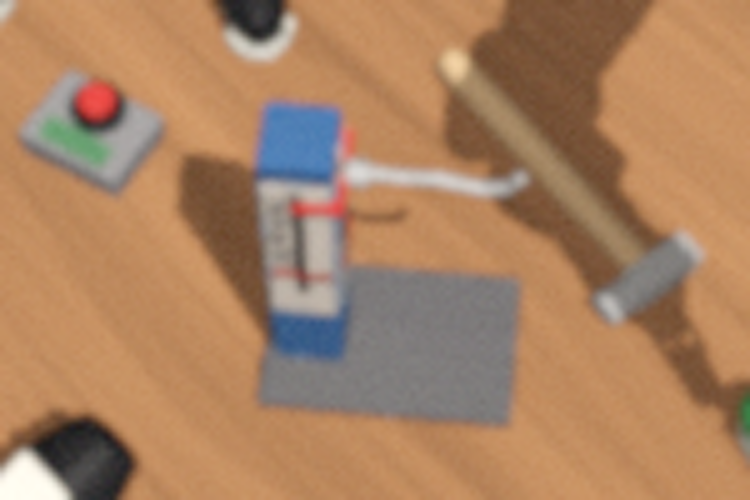

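View pics/crop4.png

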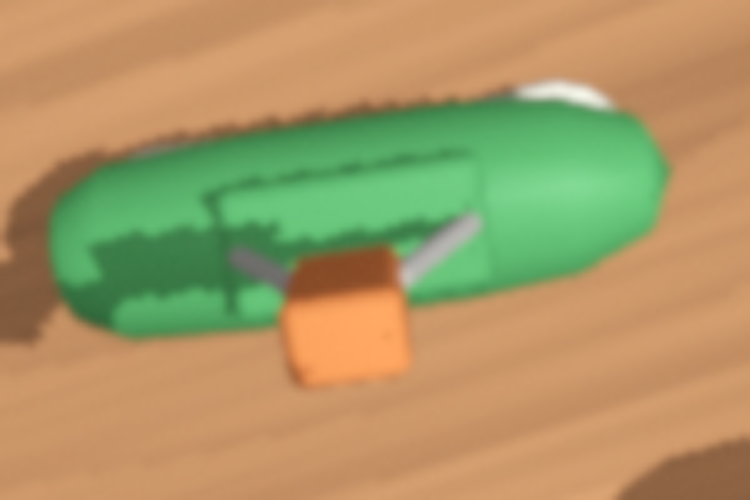

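```bash
python3 - <<'E'
from h import *
d=pickle.load(open("c1.pkl","rb"));c=d["wrist"]
g=lambda p:(180+(p[0]+.5)/5-.5,120+(p[1]+.5)/5-.5)
Q=[plane(c,g(p),.161) for p in((284,302),(405,291),(411,371),(301,386))]
print(np.array(Q).round(4),np.mean(Q,0))
for a,b in((0,1),(3,2)): print(np.degrees(np.arctan2(*(Q[b]-Q[a])[1::-1])))
c=d["scene"];f=lambda p:(170+(p[0]+.5)/5-.5,160+(p[1]+.5)/5-.5)
print("foot");
for p in((519,282),(510,424),(261,403)): print(plane(c,f(p),.014).round(4))
print("top");T=[plane(c,f(p),.286) for p in((267,103),(341,108),(336,180),(258,178))];print(np.array(T).round(4),np.mean(T,0))
for p,z in(((362,173),.245),((430,181),.241),((480,188),.237),((505,188),.237),((523,175),.259)): print("hook",plane(c,f(p),z).round(4))
c=d["side"];f=lambda p:(190+(p[0]+.5)/5-.5,140+(p[1]+.5)/5-.5)
print("side foot");
for p in((113,377),(271,374),(279,529),(105,534)): print(plane(c,f(p),.014).round(4))
print("top")
for p in((137,65),(211,65)): print(plane(c,f(p),.286).round(4))
print("hook tip");
for z in(.255,.259): print(plane(c,f((176,120)),z).round(4))
for p in((168,205),(182,205)): print(plane(c,f(p),.233).round(4))
for n,uv in(("scene",(189,180.1)),):
    print(plane(d[n],uv,.047))
hsv=cv2.cvtColor(c["image"],cv2.COLOR_BGR2HSV);m=cv2.inRange(hsv,(0,150,90),(5,255,255));k,l,st,ce=cv2.connectedComponentsWithStats(m)
X=cloud(c)
for i in range(1,k):
    if st[i,4]>8: print(ce[i],st[i],plane(c,ce[i],.046).round(4),np.median(X[l==i],0).round(4),X[l==i][:,2].max())
E
```

```text
[[0.4309 0.311  0.161 ]
 [0.4364 0.3332 0.161 ]
 [0.4516 0.3291 0.161 ]
 [0.4475 0.3083 0.161 ]] [0.44159504 0.32041597 0.161     ]
76.04458119438621
78.83338687905403
foot
[0.4847 0.0514 0.014 ]
[0.57   0.1298 0.014 ]
[ 0.6908 -0.004   0.014 ]
top
[[ 0.6232 -0.0537  0.286 ]
 [ 0.5912 -0.0193  0.286 ]
 [ 0.6287  0.0181  0.286 ]
 [ 0.6633 -0.0156  0.286 ]] [ 0.62663116 -0.01765125  0.286     ]
hook [0.5975 0.0066 0.245 ]
hook [0.5678 0.0388 0.241 ]
hook [0.5459 0.0628 0.237 ]
hook [0.534  0.0737 0.237 ]
hook [0.5286 0.0832 0.259 ]
side foot
[ 0.686  -0.0017  0.014 ]
[ 0.5949 -0.0776  0.014 ]
[0.4721 0.0623 0.014 ]
[0.5597 0.1374 0.014 ]
top
[0.6343 0.0053 0.286 ]
[ 0.5954 -0.0245  0.286 ]
hook tip
[0.602  0.0046 0.255 ]
[0.5963 0.0107 0.259 ]
[0.5548 0.0657 0.233 ]
[0.5478 0.0603 0.233 ]
[ 0.62771914 -0.26729387  0.047     ]
[301.6  161.04] [299 159   6   5  25] [ 0.6365 -0.547   0.046 ] [ 0.636  -0.5481  0.0463] 0.05064872720953486
[215.07692308 164.53846154] [214 162   4   5  13] [ 0.9289 -0.2762  0.046 ] [ 0.8034 -0.1464  0.1392] 0.7937156414961041
[266.70588235 185.5       ] [264 183   7   6  34] [ 0.6258 -0.2626  0.046 ] [ 0.6258 -0.2607  0.0466] 0.7937156414961041
[340.73170732 218.19512195] [337 215   8   7  41] [ 0.2779 -0.2321  0.046 ] [ 0.2778 -0.2315  0.0468] 0.05152242815098302
[ 87.00789474 333.03815789] [  61  308   53   50 1520] [0.5329 0.5906 0.046 ] [0.4702 0.6098 0.1076] 0.7937156414961041
```

Call:
carry_out --gripper '[100,100,100,100,100,100,100,100]' --pt "0.016 -0.042 0.018" --pt "0.016 -0.042 0.018" --pt "0.016 -0.042 0.018" --pt "0.016 -0.042 0.018" --pt "0.016 -0.042 0.018" --pt "0.016 -0.042 0" --pt "0 0 0" --pt "0 0 0" --turn '[-0.084,-0.084,-0.084,-0.084,-0.084,-0.084,0,0]'

```text
t: 2.3
position: [0.5463, 0.074, 0.3514]
tcp_rot: [-1.278, -2.869, -0.001]
contact_force: [0.0, -0.0, -0.2]
gripper_width: 0.0856
```

```bash
python3 - <<'E'
from h import *
from station import bot
c=bot.read_camera("wrist");cv2.imwrite("pics/wrist2.png",c["image"])
s=bot.sense();print(s["t"],s["position"],s["tcp_rot"],s["contact_force"])
pickle.dump(c,open("c2.pkl","wb"));print(proj(c,[.5463,.0715,.24]),proj(c,[.5296,.09,.259]))
E
```

```text
2.35 [0.54630386 0.07428117 0.35142724] [-1.27697201e+00 -2.86972789e+00 -7.79451373e-04] [-0.41584644  0.828326   -0.38849981]
[255.48193949 192.1181388 ] [255.42772467 171.6366971 ]
```

View pics/wrist2.png

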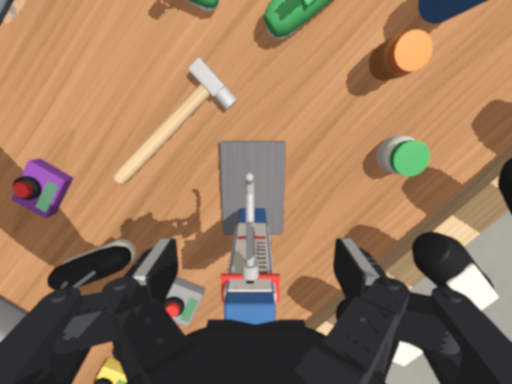

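The wrist view shows the hook bar running almost vertically in the picture, with its tip at about (249,178) and its root at (250,270). Next I refine the axis.

```bash
python3 - <<'E'
from h import *
c=pickle.load(open("c2.pkl","rb"));crop(c,205,130,305,330,4,"pics/crop5.png")
X=cloud(c)
for v in range(172,285,6):
    r=[u for u in range(235,268) if .21<X[v,u,2]<.275]
    if r: print(v,r[0],r[-1],X[v,r].mean(0).round(4), c["image"][v,r].mean(0).round(0))
E
```

```text
178 245 253 [0.5294 0.0815 0.2579] [184. 187. 190.]
184 246 253 [0.5354 0.075  0.246 ] [150. 152. 155.]
190 246 253 [0.54   0.0696 0.2421] [174. 176. 179.]
196 246 253 [0.5445 0.0645 0.2403] [200. 203. 206.]
202 246 253 [0.5484 0.0602 0.2419] [197. 200. 203.]
208 246 253 [0.5523 0.0559 0.2433] [200. 202. 204.]
214 246 253 [0.556  0.0518 0.2455] [199. 201. 203.]
220 246 253 [0.56   0.0473 0.2467] [187. 188. 191.]
226 246 253 [0.5642 0.0427 0.2473] [138. 142. 145.]
232 246 253 [0.5685 0.0378 0.2476] [128. 131. 134.]
238 246 253 [0.5729 0.0328 0.2475] [123. 125. 137.]
244 246 253 [0.5774 0.0277 0.2475] [129. 133. 136.]
250 246 253 [0.5822 0.0224 0.247 ] [129. 133. 136.]
256 247 253 [0.5868 0.0179 0.248 ] [138. 141. 144.]
262 235 267 [0.6004 0.0038 0.2275] [138. 144. 149.]
268 235 267 [0.6009 0.0036 0.2389] [151. 157. 163.]
274 235 267 [0.602  0.0025 0.2478] [127. 131. 186.]
280 235 267 [ 0.6065 -0.0026  0.2487] [150. 159. 177.]
```

View pics/crop5.png

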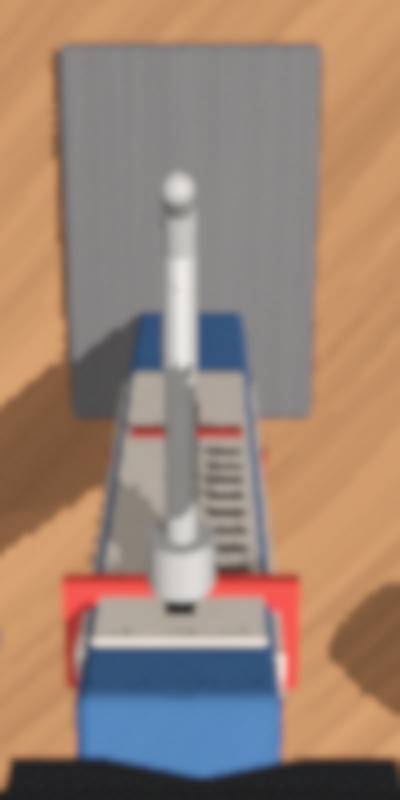

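Call:
carry_out --gripper '[100,100,100,100,100,100,100,100,100]' --pt "-0.015 0.035 0" --pt "-0.015 0.035 0" --pt "-0.015 0.035 0" --pt "-0.015 0.035 -0.025" --pt "-0.015 0.035 -0.025" --pt "-0.015 0.036 -0.025" --pt "-0.0155 0.036 -0.025" --pt "0 0 0" --pt "0 0 0" --turn '[0.09,0.09,0.09,0.09,0.09,0.09,0.09,0,0]'

```text
t: 3.48
position: [0.4406, 0.3204, 0.2517]
tcp_rot: [0.326, 3.124, -0.0]
contact_force: [0.8, 0.5, -0.5]
gripper_width: 0.0852
```

```bash
python3 - <<'E'
from h import *
from station import bot
c=bot.read_camera("wrist");cv2.imwrite("pics/wrist3.png",c["image"])
s=bot.sense();print(s["t"],s["position"],s["tcp_rot"],s["contact_force"])
r=s["tcp_rot"];print(2*np.degrees(np.arctan2(-r[1],-r[0]))-90)
pickle.dump(c,open("c3.pkl","wb"));print(proj(c,[*s["position"][:2],.161]))
hsv=cv2.cvtColor(c["image"],cv2.COLOR_BGR2HSV)
m=cv2.inRange(hsv,(4,150,110),(16,255,255));m[230:]=0
k,l,st,ce=cv2.connectedComponentsWithStats(m);print([(ce[i].round(1),st[i]) for i in range(1,k) if st[i,4]>100])
crop(c,190,120,320,220,6,"pics/crop6.png")
g=cv2.inRange(hsv,(45,90,30),(80,255,255));k,l,st,ce=cv2.connectedComponentsWithStats(g)
for i in range(1,k):
  if st[i,4]>1500:
    P=cloud(c)[l==i];P=P[(P[:,2]>.01)&(P[:,2]<.07)][:,:2];print(cv2.minAreaRect(P.astype(np.float32)*1000))
E
```

```text
3.525 [0.44134158 0.31998042 0.25228193] [3.27674095e-01 3.12315070e+00 8.07979222e-04] [ 0.10154365  0.42708716 -0.11241617]
-281.97886893448606
[256.35742648 198.31219862]
[(array([264.1,  24. ]), array([255,  10,  20,  29, 379], dtype=int32)), (array([99.5, 54.8]), array([ 83,  41,  34,  28, 567], dtype=int32)), (array([255.4, 194.3]), array([243, 181,  26,  27, 624], dtype=int32))]
((291.6929016113281, 359.69329833984375), (123.64283752441406, 38.20625305175781), 36.39937210083008)
((283.13848876953125, 196.9806671142578), (122.34701538085938, 39.04104995727539), 16.591697692871094)
((439.4944152832031, 320.11968994140625), (168.65475463867188, 51.33500289916992), 79.01322937011719)
```

View pics/crop6.png

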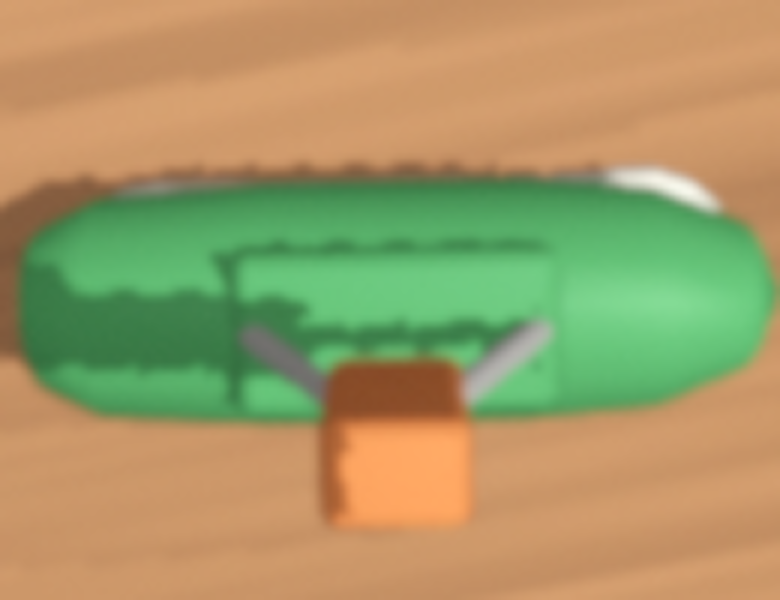

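Grip centred under the TCP and the large last confirmed (169 mm against 122 mm). I record the force bias, then descend.

```bash
cat > f.py <<'E'
from station import bot
import numpy as np
def F(n=12):
    a=[]
    for i in range(n):
        bot.read_camera("wrist");s=bot.sense();a.append([*s["contact_force"],*s["position"]])
    a=np.array(a);print("F",a[:,:3].mean(0).round(3),"sd",a[:,:3].std(0).round(2),"pos",a[:,3:].mean(0).round(4),"t",s["t"],"w",s["gripper_width"])
E
python3 -c "from f import *;F(14)"
```

```text
F [ 0.058 -0.238 -0.039] sd [0.41 0.53 0.53] pos [0.4419 0.3194 0.2518] t 4.225 w 0.08551689069450198
```

Call:
carry_out --gripper '[100,100,100,100,100,100,20,0,0,0]' --pt "0 0 -0.03" --pt "0 0 -0.03" --pt "0 0 -0.03" --pt "0 0 -0.025" --pt "0 0 -0.014" --pt "0 0 0" --pt "0 0 0" --pt "0 0 0" --pt "0 0 0" --pt "0 0 0" --turn '[0,0,0,0,0,0,0,0,0,0]'

```text
t: 5.48
position: [0.442, 0.3203, 0.1232]
tcp_rot: [0.329, 3.123, 0.003]
contact_force: [0.3, 0.9, 2.5]
gripper_width: 0.0235
```

```bash
python3 - <<'E'
from h import *
from station import bot
s=bot.sense();print(s["t"],s["position"],s["contact_force"],s["gripper_width"])
for n in("side","scene"):
    c=bot.read_camera(n);crop(c,*((140,200,260,330) if n=="side" else (290,190,410,300)),4,f"pics/g_{n}.png")
E
```

```text
5.475 [0.44200538 0.32030115 0.12324569] [0.29360987 0.87549463 2.52832714] 0.023454451999788333
```

View pics/g_side.png

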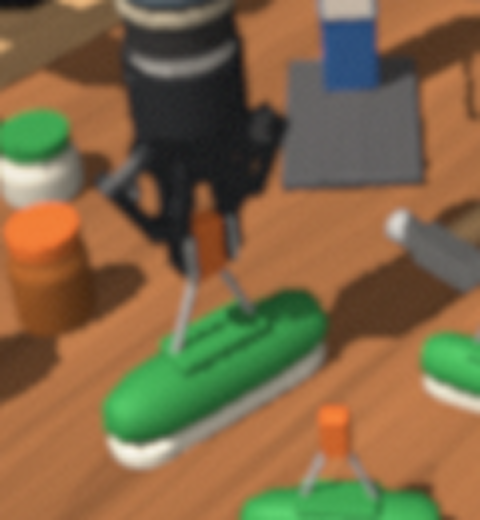

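Call:
carry_out --gripper '[0,0,0,0,0,0,0]' --pt "0 0 0.01" --pt "0 0 0.02" --pt "0 0 0.035" --pt "0 0 0.035" --pt "0 0 0.035" --pt "0 0 0.023" --pt "0 0 0" --turn '[0,0,0,0,0,0,0]'

```text
t: 6.45
position: [0.442, 0.3197, 0.2814]
tcp_rot: [0.329, 3.123, 0.001]
contact_force: [0.9, -0.5, -6.1]
gripper_width: 0.0232
```

Call:
carry_out --gripper '[0,0,0,0,0,0,0,0,0]' --pt "0.0085 -0.0295 0" --pt "0.0085 -0.0295 0" --pt "0.0085 -0.0295 0" --pt "0.0085 -0.0295 0" --pt "0.0085 -0.0295 0" --pt "0.0085 -0.0295 0" --pt "0.0085 -0.0295 0" --pt "0 0 0" --pt "0 0 0" --turn '[-0.09,-0.09,-0.09,-0.09,-0.09,-0.09,-0.09,0,0]'

```text
t: 7.58
position: [0.5, 0.1133, 0.2782]
tcp_rot: [-1.279, -2.865, 0.002]
contact_force: [-0.3, -0.2, -5.5]
gripper_width: 0.0233
```

```bash
python3 - <<'E'
from f import *
from h import *
F(30)
s=bot.sense();r=s["tcp_rot"];print(2*np.degrees(np.arctan2(-r[1],-r[0]))-90,r)
d={}
for n in("side","scene","wrist"):
    d[n]=c=bot.read_camera(n);cv2.imwrite(f"pics/{n}4.png",c["image"])
pickle.dump(d,open("c4.pkl","wb"))
crop(d["side"],150,110,290,270,4,"pics/h_side.png");crop(d["scene"],190,150,340,270,4,"pics/h_scene.png")
E
```

```text
F [ 0.075  0.094 -6.23 ] sd [0.43 0.46 0.42] pos [0.5009 0.1133 0.2802] t 9.075 w 0.023386094405186922
-318.11565102575423 [1.28068838e+00 2.86867795e+00 1.57879702e-05]
```

View pics/h_side.png

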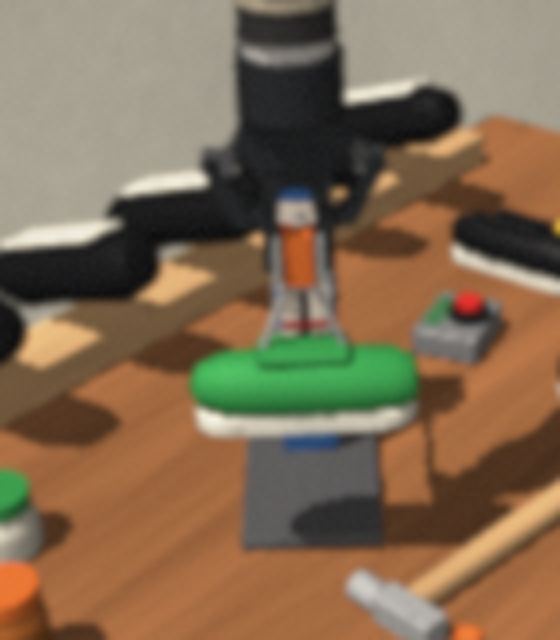

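View pics/h_scene.png

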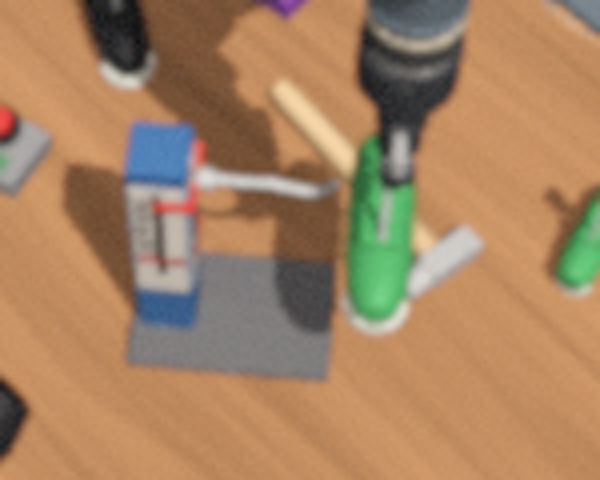

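View pics/wrist4.png

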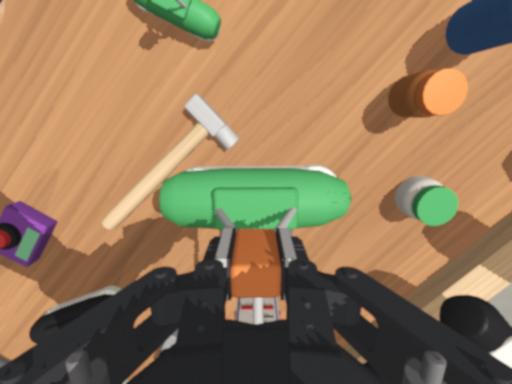

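The view is level and aligned: bail at z≈0.267, with the hook tip ahead at (335,185) in the scene crop. The last's weight reads ≈6.2 N, so I expect a sink of ≈58 mm. Next I thread the bail over the hook.

Call:
carry_out --gripper '[0,0,0,0,0,0,0,0,0]' --pt "0.006 -0.007 0" --pt "0.006 -0.007 0" --pt "0.006 -0.007 0" --pt "0.006 -0.007 0" --pt "0.006 -0.007 0" --pt "0.006 -0.006 0" --pt "0.0045 -0.005 0" --pt "0.0031 -0.0026 0" --pt "0 0 0" --turn '[0,0,0,0,0,0,0,0,0]'

```text
t: 10.35
position: [0.5447, 0.0645, 0.2802]
tcp_rot: [-1.281, -2.868, 0.0]
contact_force: [-1.1, -0.3, -6.6]
gripper_width: 0.0234
```

```bash
python3 - <<'E'
from f import *
from h import *
F(6)
d={}
for n in("side","scene","wrist"):
    d[n]=c=bot.read_camera(n);cv2.imwrite(f"pics/{n}5.png",c["image"])
pickle.dump(d,open("c5.pkl","wb"))
crop(d["side"],150,110,290,270,4,"pics/i_side.png");crop(d["scene"],200,150,320,240,5,"pics/i_scene.png");crop(d["wrist"],180,180,330,330,4,"pics/i_wrist.png")
E
```

```text
F [-0.313  0.569 -6.21 ] sd [0.27 0.4  0.55] pos [0.5445 0.0648 0.2804] t 10.65 w 0.023193443694062784
```

View pics/i_scene.png

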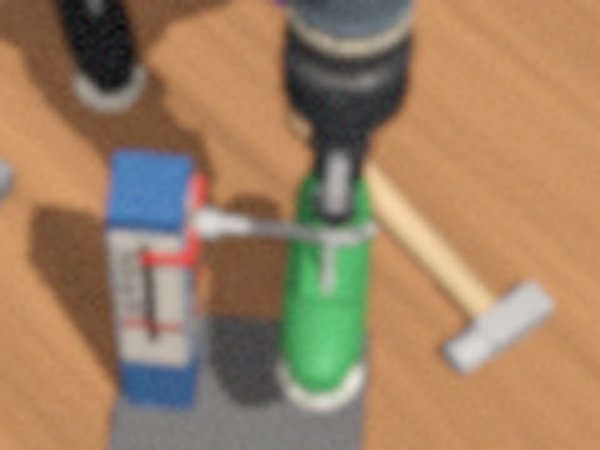

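View pics/i_side.png

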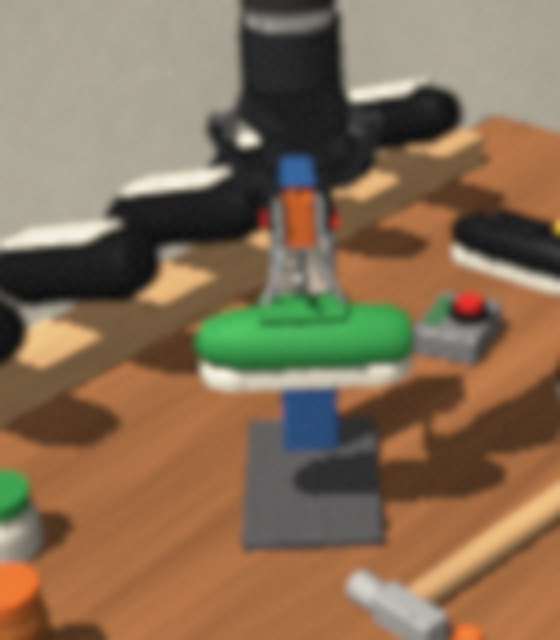

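View pics/i_wrist.png

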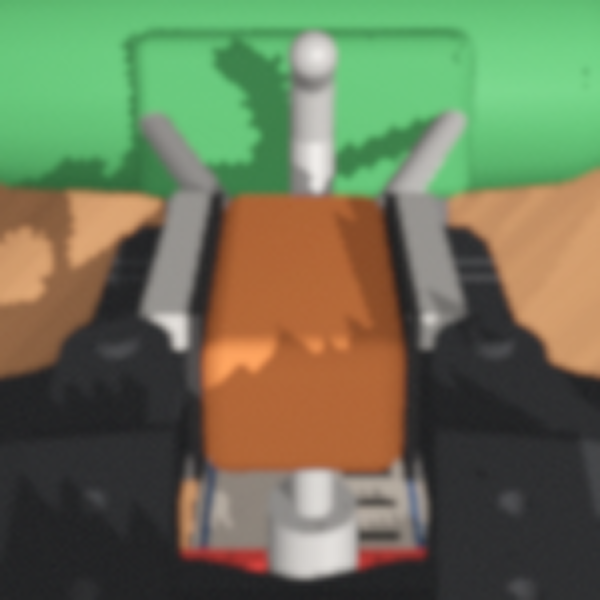

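The bail is threaded and centred: the wrist crop shows the hook tip at (313,55) between the bail legs. Next I ease it down slowly.

Call:
carry_out --gripper '[0,0,0,0,0,0,0,0,0,0]' --pt "0 0 -0.004" --pt "0 0 -0.005" --pt "0 0 -0.005" --pt "0 0 -0.004" --pt "0 0 -0.002" --pt "0 0 -0.002" --pt "0 0 -0.002" --pt "0 0 -0.002" --pt "0 0 -0.002" --pt "0 0 -0.002" --turn '[0,0,0,0,0,0,0,0,0,0]'

```text
t: 12.05
position: [0.5447, 0.0646, 0.2505]
tcp_rot: [1.28, 2.868, 0.0]
contact_force: [-0.1, 0.2, -4.9]
gripper_width: 0.0234
```

Call:
carry_out --gripper '[0,0,0,0,0,0,0,0,0,0]' --pt "0 0 -0.002" --pt "0 0 -0.003" --pt "0 0 -0.003" --pt "0 0 -0.003" --pt "0 0 -0.003" --pt "0 0 -0.003" --pt "0 0 -0.003" --pt "0 0 -0.002" --pt "0 0 0" --pt "0 0 0" --turn '[0,0,0,0,0,0,0,0,0,0]'

```text
t: 13.3
position: [0.5447, 0.0645, 0.2285]
tcp_rot: [1.281, 2.868, 0.0]
contact_force: [-0.0, -0.4, -2.5]
gripper_width: 0.0234
```

```bash
python3 - <<'E'
from f import *
from h import *
F(16)
d={}
for n in("side","scene","wrist"):
    d[n]=c=bot.read_camera(n)
pickle.dump(d,open("c6.pkl","wb"))
crop(d["scene"],200,150,320,240,5,"pics/j_scene.png");crop(d["wrist"],180,180,330,330,4,"pics/j_wrist.png")
E
```

```text
F [ 0.601 -0.245 -3.059] sd [0.55 0.6  0.56] pos [0.5447 0.0646 0.2284] t 14.1 w 0.02348129664365629
```

View pics/j_scene.png

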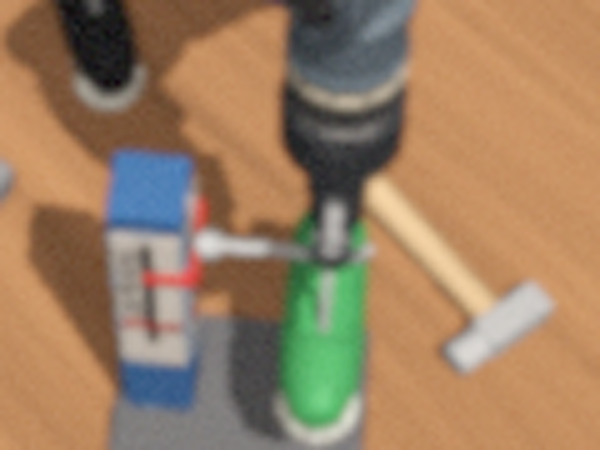

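View pics/j_wrist.png

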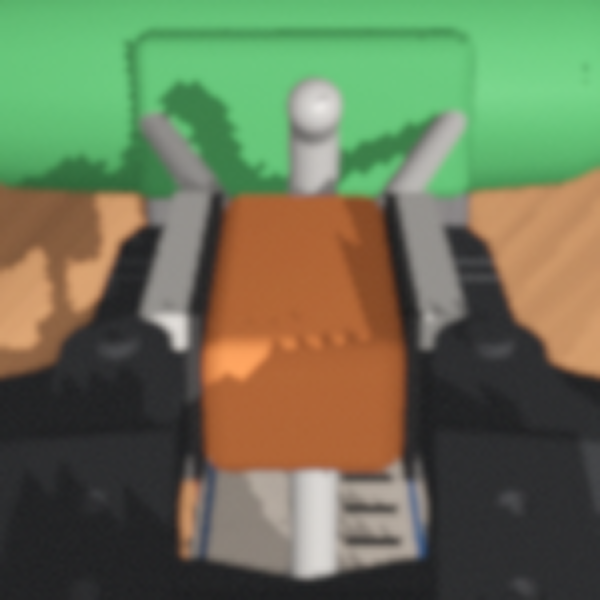

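Call:
carry_out --gripper '[0,0,0,0,0,0,0,0,0,0]' --pt "0 0 -0.002" --pt "0 0 -0.003" --pt "0 0 -0.004" --pt "0 0 -0.004" --pt "0 0 -0.004" --pt "0 0 -0.004" --pt "0 0 -0.004" --pt "0 0 -0.003" --pt "0 0 -0.001" --pt "0 0 0" --turn '[0,0,0,0,0,0,0,0,0,0]'

```text
t: 15.5
position: [0.5447, 0.0645, 0.1994]
tcp_rot: [1.281, 2.868, 0.0]
contact_force: [0.5, -0.3, -0.4]
gripper_width: 0.0233
```

```bash
python3 - <<'E'
from f import *
F(60)
E
```

```text
F [ 0.985 -0.372 -0.426] sd [0.47 0.43 0.57] pos [0.5447 0.0646 0.1994] t 18.5 w 0.023638504248209354
```

Call:
carry_out --gripper '[0,0,0,0,0]' --pt "0.0004 -0.0004 -0.001" --pt "0.0004 -0.0004 -0.001" --pt "0.0004 -0.0005 -0.001" --pt "0 0 -0.0007" --pt "0 0 0" --turn '[0,0,0,0,0]'

```text
t: 19.12
position: [0.545, 0.0642, 0.1952]
tcp_rot: [-1.279, -2.867, -0.001]
contact_force: [-2.2, 4.3, -0.5]
gripper_width: 0.0231
```

```bash
python3 - <<'E'
from f import *
from h import *
F(50)
d={n:bot.read_camera(n) for n in("side","scene","wrist")}
pickle.dump(d,open("c7.pkl","wb"))
crop(d["scene"],200,150,320,240,5,"pics/k_scene.png");crop(d["wrist"],180,180,330,330,4,"pics/k_wrist.png")
E
```

```text
F [-2.746  4.536 -0.051] sd [0.46 0.48 0.48] pos [0.545  0.0641 0.1954] t 21.625 w 0.023218267808272935
```

View pics/k_scene.png

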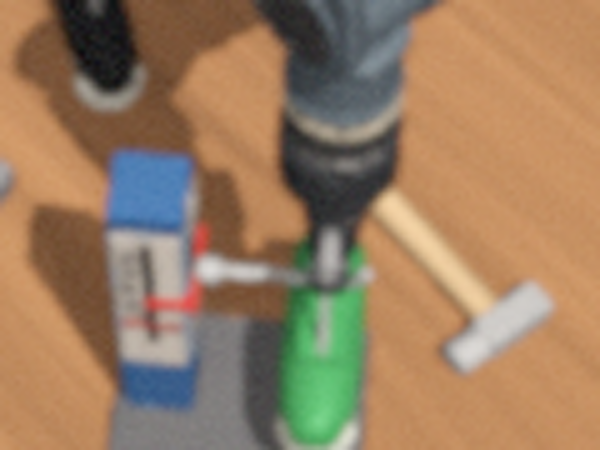

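View pics/k_wrist.png

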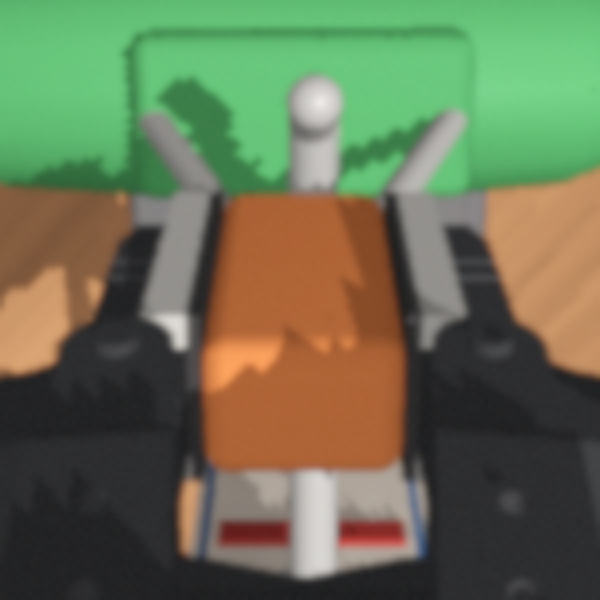

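Shifting sideways by 1.2 mm only loaded the contact with friction (5 N outward), so I take that out again.

Call:
carry_out --gripper '[0,0,0,0]' --pt "-0.0004 0.0004 0" --pt "-0.0004 0.0004 0" --pt "-0.0002 0.0003 0" --pt "0 0 0" --turn '[0,0,0,0]'

```text
t: 22.28
position: [0.5449, 0.0643, 0.1957]
tcp_rot: [1.281, 2.868, -0.0]
contact_force: [-2.1, 2.3, 0.3]
gripper_width: 0.0231
```

```bash
python3 - <<'E'
from f import *
F(50)
E
```

```text
F [-1.433  2.566 -0.029] sd [0.52 0.57 0.51] pos [0.5449 0.0643 0.1956] t 24.775 w 0.02321038692336648
```

Call:
carry_out --gripper '[0,0,0,0]' --pt "-0.0004 0.0005 0" --pt "-0.0004 0.0005 0" --pt "-0.0002 0.0005 0" --pt "0 0 0" --turn '[0,0,0,0]'

```text
t: 25.28
position: [0.5444, 0.065, 0.1959]
tcp_rot: [1.281, 2.867, -0.002]
contact_force: [2.5, -1.6, 0.5]
gripper_width: 0.0233
```

```bash
python3 - <<'E'
from f import *
F(50)
E
```

```text
F [ 1.113 -1.949 -0.167] sd [0.43 0.53 0.53] pos [0.5438 0.0658 0.1956] t 27.775 w 0.02317035086360603
```

Call:
carry_out --gripper '[0,0,0]' --pt "0.0003 -0.0004 -0.0004" --pt "0.0002 -0.0003 -0.0004" --pt "0 0 0" --turn '[0,0,0]'

```text
t: 28.15
position: [0.5439, 0.0657, 0.1946]
tcp_rot: [-1.28, -2.868, -0.001]
contact_force: [0.4, 0.4, -0.8]
gripper_width: 0.0234
```

```bash
python3 - <<'E'
from f import *
F(40)
E
```

```text
F [-2.154  2.731 -0.023] sd [0.94 1.29 0.43] pos [0.544  0.0655 0.1947] t 30.15 w 0.02303398649079656
```

Call:
carry_out --gripper '[0,0,0]' --pt "-0.0002 0.0003 0" --pt "-0.0002 0.0002 0" --pt "0 0 0" --turn '[0,0,0]'

```text
t: 30.52
position: [0.5441, 0.0655, 0.1949]
tcp_rot: [1.281, 2.868, -0.0]
contact_force: [-1.8, 2.2, -0.7]
gripper_width: 0.023
```

```bash
python3 - <<'E'
from f import *
for i in range(4): F(8)
E
```

```text
F [-2.247  2.631  0.143] sd [0.63 0.45 0.48] pos [0.5441 0.0655 0.1949] t 30.925 w 0.023458078075685455
F [-1.833  2.134  0.3  ] sd [0.48 0.48 0.54] pos [0.544  0.0655 0.1949] t 31.325 w 0.02362016094486452
F [-1.96   1.718  0.253] sd [0.31 0.35 0.47] pos [0.544  0.0655 0.1948] t 31.725 w 0.02321327478546004
F [-1.308  1.673  0.1  ] sd [0.32 0.35 0.5 ] pos [0.544  0.0656 0.1948] t 32.125 w 0.023375217751488955
```

Call:
carry_out --gripper '[0,0,0,0]' --pt "-0.0002 0.0003 0" --pt "-0.0002 0.0002 0.0003" --pt "0 0 0" --pt "0 0 0" --turn '[0,0,0,0]'

```text
t: 32.62
position: [0.5439, 0.0658, 0.1953]
tcp_rot: [1.281, 2.867, -0.001]
contact_force: [-0.4, -1.0, 0.9]
gripper_width: 0.0232
```

```bash
python3 - <<'E'
from f import *
for i in range(2): F(10)
E
```

```text
F [ 0.572 -1.573 -0.06 ] sd [0.82 0.63 0.41] pos [0.5438 0.0658 0.1952] t 33.125 w 0.023325394666071385
F [ 1.06  -1.864  0.09 ] sd [0.25 0.43 0.59] pos [0.5437 0.066  0.1952] t 33.625 w 0.022957351835316053
```

Call:
carry_out --gripper '[0,0,27,28,30,34,40,48,48]' --pt "0.0001 -0.0002 0" --pt "0 0 0" --pt "0 0 0" --pt "0 0 0" --pt "0 0 0" --pt "0 0 0" --pt "0 0 0" --pt "0 0 0" --pt "0 0 0" --turn '[0,0,0,0,0,0,0,0,0]'

```text
t: 34.75
position: [0.5436, 0.066, 0.1951]
tcp_rot: [-1.281, -2.869, -0.0]
contact_force: [-0.3, -0.3, 0.5]
gripper_width: 0.0408
```

```bash
python3 - <<'E'
from f import *
from h import *
s=bot.sense();print(s["contact_force"],s["gripper_width"])
for n,b in(("wrist",(180,180,330,330)),("scene",(200,150,320,240)),("side",(150,110,290,270))):
    c=bot.read_camera(n);crop(c,*b,4,f"pics/l_{n}.png")
E
```

```text
[-0.26352875 -0.27912996  0.48667332] 0.040759386826802274
```

View pics/l_wrist.png

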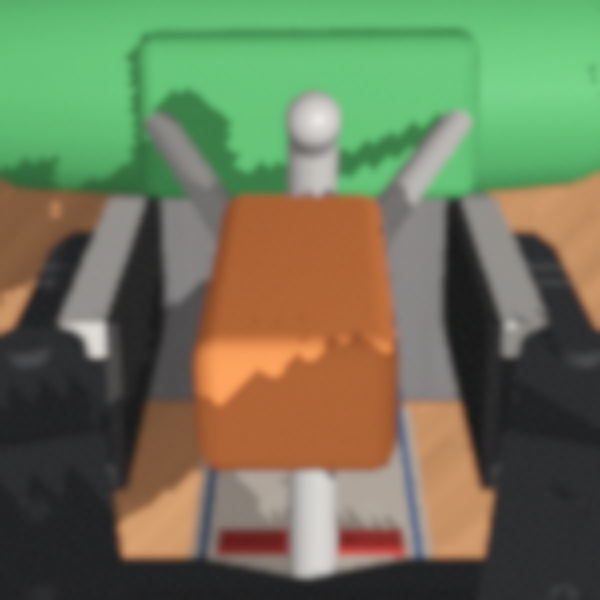

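View pics/l_scene.png

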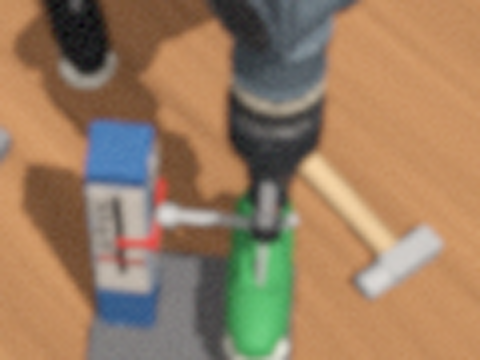

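The last hangs free between the open pads. I rise straight clear.

Call:
carry_out --gripper '[55,60,60,60,60,60,60,60]' --pt "0 0 0.004" --pt "0 0 0.012" --pt "0 0 0.02" --pt "0 0 0.03" --pt "0 0 0.03" --pt "0 0 0.03" --pt "0 0 0.024" --pt "0 0 0" --turn '[0,0,0,0,0,0,0,0]'

```text
t: 35.9
position: [0.5446, 0.066, 0.3484]
tcp_rot: [1.278, 2.864, 0.004]
contact_force: [0.4, 0.3, -0.6]
gripper_width: 0.0511
```

```bash
python3 - <<'E'
from f import *
from h import *
s=bot.sense();print(s["t"],s["position"],s["contact_force"])
for k in range(3):
    c=bot.read_camera("wrist");P=cloud(c);hsv=cv2.cvtColor(c["image"],cv2.COLOR_BGR2HSV)
    m=cv2.inRange(hsv,(4,150,110),(16,255,255));m[:, :200]=0;m[:,320:]=0
    Q=P[m>0];print(len(Q),np.median(Q,0).round(4),np.percentile(Q[:,2],95).round(4),np.argwhere(m>0).mean(0))
cv2.imwrite("pics/wrist8.png",c["image"])
crop(bot.read_camera("scene"),200,150,320,240,5,"pics/m_scene.png")
E
```

```text
35.9 [0.5446288  0.06598134 0.34843004] [ 0.39239612  0.25015387 -0.60034948]
516 [0.5408 0.0653 0.2311] 0.2327 [189.81395349 253.54457364]
520 [0.541  0.0652 0.231 ] 0.2329 [190.94038462 253.75769231]
535 [0.541  0.0653 0.2311] 0.2328 [192.23364486 254.4635514 ]
```

View pics/wrist8.png

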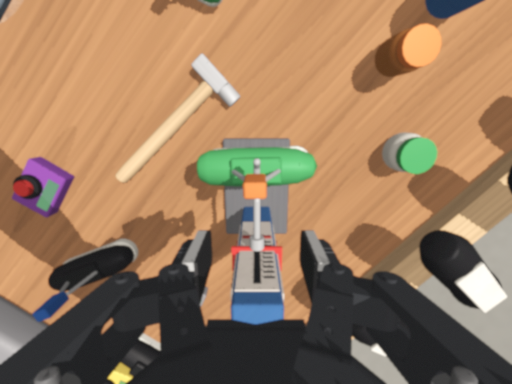

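View pics/m_scene.png

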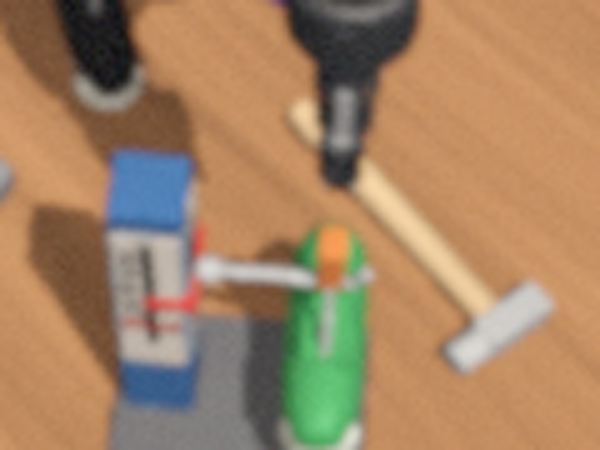

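The last hangs quietly: grip top at z 0.2327 across three frames. Next, to the button with the fingers shut.

Call:
carry_out --gripper '[0,0,0,0,0,0,0,0,0,0]' --pt "0.005 -0.042 0" --pt "0.007 -0.042 0" --pt "0.01 -0.042 0" --pt "0.012 -0.042 0" --pt "0.012 -0.042 0" --pt "0.012 -0.042 -0.03" --pt "0.012 -0.042 -0.04" --pt "0.012 -0.037 -0.04" --pt "0 0 0" --pt "0 0 0" --turn '[0,0,0,0,0,0,0,0,0,0]'

```text
t: 37.35
position: [0.625, -0.2644, 0.2342]
tcp_rot: [-1.28, -2.866, -0.001]
contact_force: [0.5, 1.4, 0.4]
gripper_width: 0.0001
```

```bash
python3 - <<'E'
from f import *
from h import *
s=bot.sense();print(s["t"],s["position"],s["tcp_rot"],s["qpos"].round(2))
d={n:bot.read_camera(n) for n in("side","scene","wrist")}
pickle.dump(d,open("c9.pkl","wb"))
cv2.imwrite("pics/wrist9.png",d["wrist"]["image"]);cv2.imwrite("pics/scene9.png",d["scene"]["image"])
for n in d:
    c=d[n];P=cloud(c);hsv=cv2.cvtColor(c["image"],cv2.COLOR_BGR2HSV)
    m=cv2.inRange(hsv,(0,150,80),(5,255,255))|cv2.inRange(hsv,(175,150,80),(180,255,255));k,l,st,ce=cv2.connectedComponentsWithStats(m)
    for i in range(1,k):
        q=np.median(P[l==i],0)
        if st[i,4]>8 and abs(q[0]-.627)<.05 and abs(q[1]+.265)<.05: print(n,ce[i],st[i],q.round(4),np.percentile(P[l==i][:,2],90).round(4),plane(c,ce[i],.048).round(4))
print(proj(d["wrist"],s["position"]))
E
```

```text
37.35 [ 0.62495395 -0.2643829   0.23424091] [-1.27987343e+00 -2.86622982e+00 -1.17610775e-03] [-0.5   0.49  0.63  1.72  0.    0.34]
side [266.8        185.54285714] [264 183   7   6  35] [ 0.6254 -0.262   0.0476] 0.0501 [ 0.6231 -0.2596  0.048 ]
scene [189.04347826 180.15217391] [185 177   9   7  46] [ 0.6289 -0.2646  0.0517] 0.0568 [ 0.6281 -0.2664  0.048 ]
wrist [252.96240602 176.36842105] [242 165  23  23 399] [ 0.6251 -0.2702  0.0509] 0.0521 [ 0.6255 -0.2707  0.048 ]
[256.58562181 239.88243765]
```

View pics/wrist9.png

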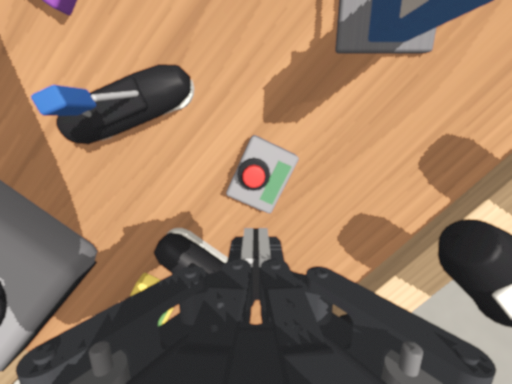

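View pics/scene9.png

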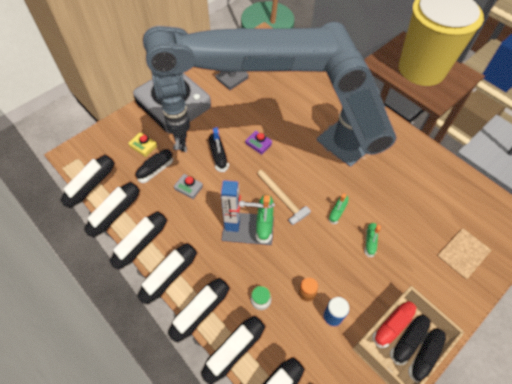

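The wrist view shows the red button on the grey box at (253,176). I go above it, and recheck that the hook is still before pressing.

Call:
carry_out --gripper '[0,0,0,0,0,0,0,0]' --pt "0.001 -0.0036 -0.03" --pt "0 0 -0.03" --pt "0 0 -0.03" --pt "0 0 -0.03" --pt "0 0 -0.025" --pt "0 0 -0.016" --pt "0 0 -0.008" --pt "0 0 0" --turn '[0,0,0,0,0,0,0,0]'

```text
t: 38.5
position: [0.6268, -0.2684, 0.0665]
tcp_rot: [1.28, 2.869, -0.0]
contact_force: [0.6, 0.9, -0.4]
gripper_width: -0.0002
```

```bash
python3 - <<'E'
from f import *
from h import *
F(8)
for k in range(6):
    c=bot.read_camera("scene");P=cloud(c);hsv=cv2.cvtColor(c["image"],cv2.COLOR_BGR2HSV)
    m=cv2.inRange(hsv,(4,150,110),(16,255,255));m[:, :250]=0;m[:,280:]=0;m[:190]=0;m[230:]=0
    print((m>0).sum(),np.argwhere(m>0).mean(0).round(2),np.median(P[m>0],0).round(4))
cv2.imwrite("pics/wrist10.png",bot.read_camera("wrist")["image"]);crop(c,130,120,280,260,4,"pics/n_scene.png")
print(bot.sense()["t"])
E
```

```text
F [0.101 0.086 0.16 ] sd [0.45 0.55 0.4 ] pos [ 0.6272 -0.269   0.0673] t 38.9 w 0.00022474460584693523
54 [200.26 265.48] [0.5494 0.0677 0.2301]
54 [200.24 265.67] [0.5498 0.0688 0.2313]
54 [200.11 265.59] [0.5494 0.0679 0.2296]
52 [200.15 265.62] [0.5498 0.0679 0.23  ]
51 [200.16 265.82] [0.5507 0.0695 0.231 ]
53 [200.04 265.7 ] [0.5494 0.0682 0.2294]
39.25
```

View pics/wrist10.png

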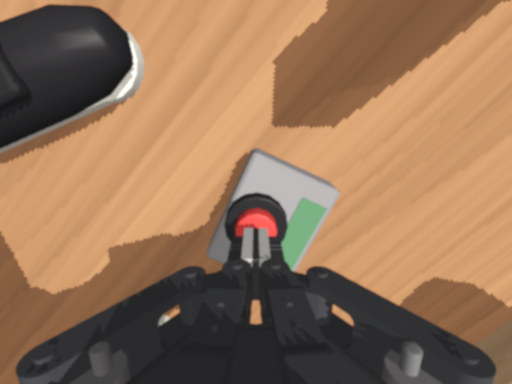

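View pics/n_scene.png

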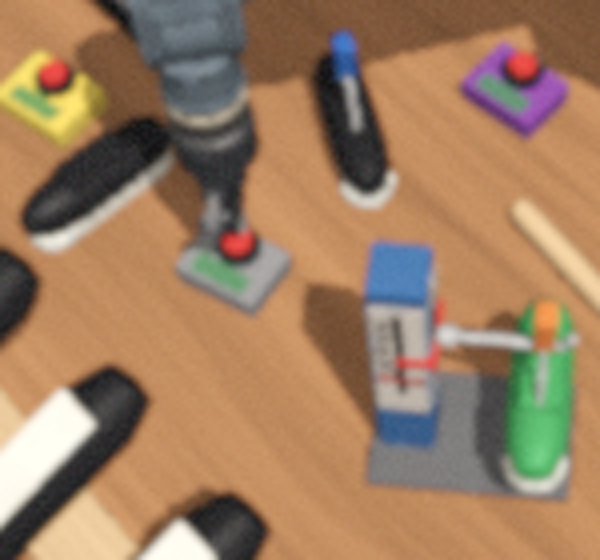

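The hook is steady (the grip's image position varies by less than 0.3 px). Now I press.

Call:
carry_out --gripper '[0,0,0,0,0,0,0]' --pt "0 0 -0.006" --pt "0 0 -0.005" --pt "0 0 -0.003" --pt "0 0 -0.003" --pt "0 0 -0.002" --pt "0 0 0" --pt "0 0 0" --turn '[0,0,0,0,0,0,0]'

```text
t: 40.12
position: [0.6265, -0.2685, 0.0475]
tcp_rot: [-1.281, -2.869, 0.0]
contact_force: [-3.1, 2.1, 4.1]
gripper_width: -0.0
```

Call:
carry_out --gripper '[0,0,0,0]' --pt "0 0 -0.002" --pt "0 0 -0.002" --pt "0 0 0" --pt "0 0 0" --turn '[0,0,0,0]'

```text
t: 40.62
position: [0.6268, -0.2687, 0.046]
tcp_rot: [1.28, 2.867, -0.0]
contact_force: [-6.0, 3.3, 11.8]
gripper_width: -0.0002
```

Call:
carry_out --gripper '[0,0,0,0]' --pt "0 0 -0.0015" --pt "0 0 0" --pt "0 0 0" --pt "0 0 0" --turn '[0,0,0,0]'

```text
t: 41.12
position: [0.6268, -0.2687, 0.0459]
tcp_rot: [1.28, 2.867, -0.001]
contact_force: [-8.1, 4.1, 16.2]
gripper_width: -0.0002
```

```bash
python3 - <<'E'
from f import *
from h import *
F(3)
c=bot.read_camera("wrist");crop(c,180,130,360,300,4,"pics/p_wrist.png");crop(bot.read_camera("scene"),150,140,230,210,6,"pics/p_scene.png")
E
```

```text
F [-7.821  4.068 16.407] sd [0.06 0.55 0.59] pos [ 0.6269 -0.2687  0.0459] t 41.275 w 3.883453682892077e-05
```

View pics/p_wrist.png

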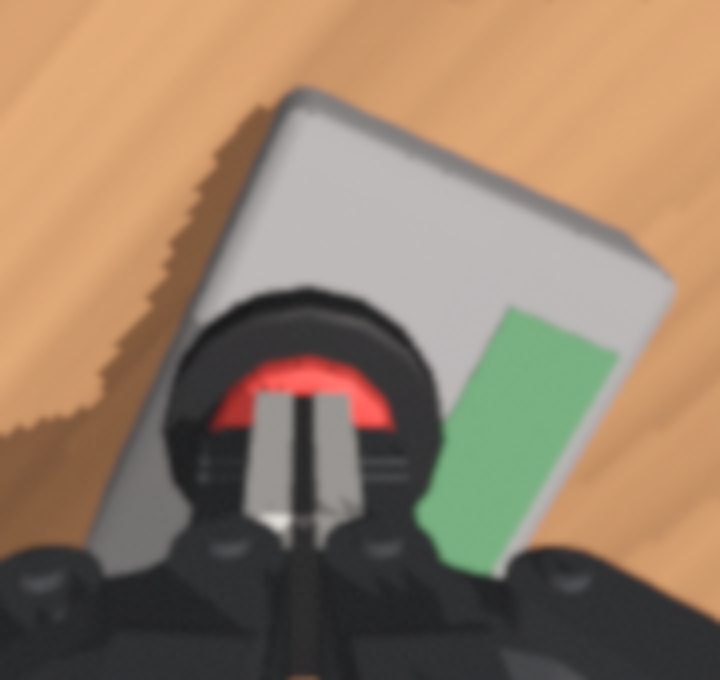

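View pics/p_scene.png

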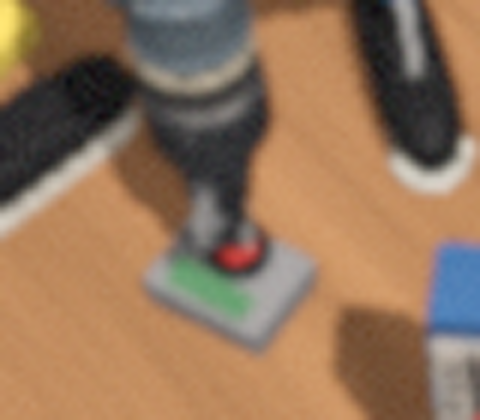

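```bash
python3 - <<'E'
from f import *
from h import *
def red(c):
    hsv=cv2.cvtColor(c["image"],cv2.COLOR_BGR2HSV);m=cv2.inRange(hsv,(0,150,80),(5,255,255))|cv2.inRange(hsv,(175,150,80),(180,255,255))
    P=cloud(c);m=(m>0)&(abs(P[...,0]-.627)<.02)&(abs(P[...,1]+.268)<.02);Q=P[m];return len(Q),np.median(Q,0).round(4),np.percentile(Q[:,2],[10,50,90]).round(4)
print("before",red(pickle.load(open("c9.pkl","rb"))["wrist"]))
c=bot.read_camera("wrist");print("now",red(c));P=cloud(c)
for u,v in((245,215),(225,235),(255,212),(288,230),(280,190)): print(u,v,P[v,u].round(4))
E
```

```text
before (397, array([ 0.6251, -0.2704,  0.0509]), array([0.042 , 0.0509, 0.0521]))
now (344, array([ 0.6176, -0.2611,  0.0442]), array([0.0418, 0.0442, 0.0456]))
245 215 [ 0.6104 -0.2621  0.0413]
225 235 [ 0.6098 -0.2798  0.0417]
255 212 [ 0.6132 -0.2564  0.0425]
288 230 [ 0.6363 -0.2522  0.0408]
280 190 [ 0.6182 -0.2388  0.0303]
```

The button top went from z 0.052 to 0.0456, and the force kept climbing with no further travel, so it is fully down. I lift off.

Call:
carry_out --gripper '[0,0,0,0,0,0,0,0]' --pt "0 0 0.004" --pt "0 0 0.006" --pt "0 0 0.015" --pt "0 0 0.03" --pt "0 0 0.04" --pt "0 0 0.04" --pt "0 0 0.02" --pt "0 0 0" --turn '[0,0,0,0,0,0,0,0]'

```text
t: 42.42
position: [0.6284, -0.2696, 0.1997]
tcp_rot: [1.278, 2.863, -0.001]
contact_force: [-0.3, -0.3, -1.1]
gripper_width: 0.0
```

```bash
python3 - <<'E'
from f import *
from h import *
F(6)
for k in range(5):
    c=bot.read_camera("scene");P=cloud(c);hsv=cv2.cvtColor(c["image"],cv2.COLOR_BGR2HSV)
    m=cv2.inRange(hsv,(4,150,110),(16,255,255));m[:, :250]=0;m[:,280:]=0;m[:190]=0;m[230:]=0
    print((m>0).sum(),np.argwhere(m>0).mean(0).round(2),np.median(P[m>0],0).round(4))
crop(c,130,120,350,290,3.5,"pics/q_scene.png");print(bot.sense()["t"])
w=bot.read_camera("wrist");cv2.imwrite("pics/wrist11.png",w["image"])
E
```

```text
F [ 0.03  -0.082 -0.464] sd [0.37 0.28 0.41] pos [ 0.6264 -0.2685  0.1952] t 42.725 w 0.00048365905647854477
52 [200.12 265.58] [0.5497 0.0684 0.2301]
54 [200.3  265.39] [0.5492 0.0683 0.2303]
52 [200.06 265.87] [0.5504 0.068  0.2293]
52 [200.31 265.56] [0.5502 0.0682 0.2305]
52 [200.06 265.87] [0.55   0.0682 0.2296]
42.975
```

View pics/q_scene.png

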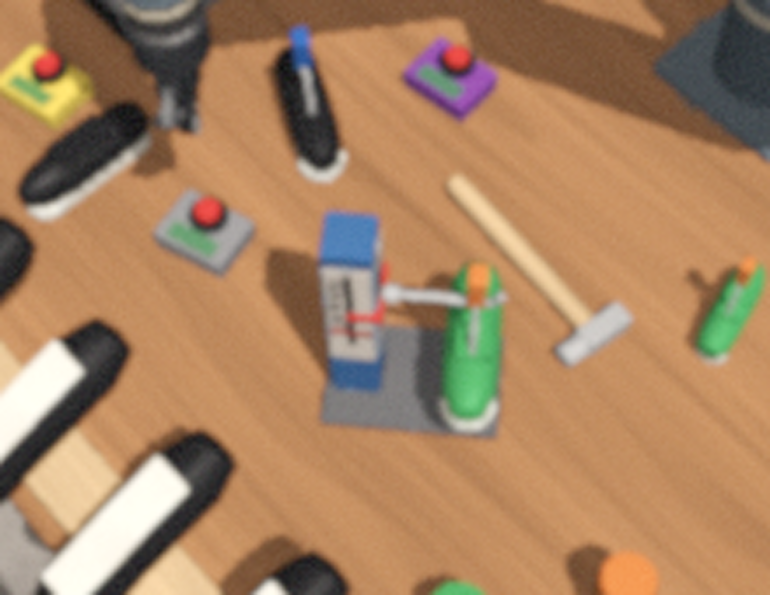

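View pics/wrist11.png

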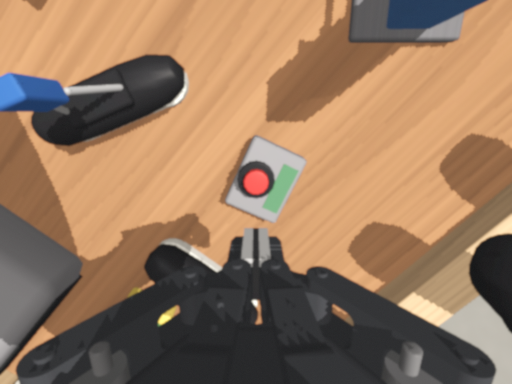

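The button has sprung back, the last hangs still and the rest looks unmoved. I hand in.

```bash
python3 -c "
from station import bot
print(bot.hand_in())"
```

```text
the job is handed in; nothing more can be done
None
```

The large green last now hangs by its bail in the dip of the balance's hook, and I pressed the hold button fully down. I handed the job in at about 43 s; no verdict was reported.

- **Weighing:** I lowered the last slowly until the measured vertical force was about 0 N, then let go. It weighs about 6.2 N, which sinks the hook about 59 mm, above the red mark at 92 mm. Pictures from about 1, 5 and 8 s after letting go show no bobbing (grip steady to under 0.5 px).
- **Hold button:** I pressed the red button on the grey box to about 16 N. Its top went from z 0.052 to about 0.0456, and pressing harder moved it no further. It sprang back when I lifted off.
- **Rest of the bench:** in the last pictures the robot touches nothing, and the hammer, the other lasts and the look-alike boxes look unmoved. I judged this by eye, without measuring their positions.

**What was less clean:**
- **Sideways force at the hook:** while easing the weight on, a sideways nudge of mine loaded the bail against the hook with about 5 N of friction. I worked that back down; about 2 N was left at the last reading before release, with no visible swing afterwards.
- **Release speed:** I could not measure the hook's speed at the moment of letting go.
- **Sideways force at the button:** pressing it also gave about 9 N sideways, probably friction.

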